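# Slide the socket-set case into its bench holder and snap the flap shut

### The job

The grey socket-set case lies loose on the bench in front of the mouth of its steel holder. Slide it lengthwise into the holder, fully home against the back, then flip the holder's spring flap past its snap point so that it springs shut across the mouth behind the case. Leave the other loose things on the bench where they are.

Things in the scene. Friction and masses are not known exactly. Their poses are not given: they have to be found in the camera images.
- case: closed hard grey socket-set case, plain box 130 long (x) x 90 wide (y) x 40 high, edges slightly rounded, about 0.55 kg, flat and loose on the bench. Origin: centre of its underside; x lengthwise, z up; both ends alike. Starts with its front end roughly 80 to 130 mm before the holder's mouth, up to 30 off the holder's centre line, x within about 0.3 rad of the holder's x
- holder: dark sheet-steel holder fixed to the bench, without a floor: the case slides in on the bench. Origin: on the bench, middle of its mouth; x points level into the holder, y across, z up. Inside 93.5 wide, 125 deep, 44 high; walls 4 thick, top at 48; above only two inward flanges 18 wide. Two lips flare from the mouth to x = -15, where they are 110 apart
- holder_home (a point): on the bench inside the holder, at x = 60, y = 0 of the holder: the case's origin lies here when it is fully home against the back wall; its rear end then sticks out 5 mm before the mouth
- flap (a joint): the flap's angle, rad. 0: shut, straight across the mouth from the hinge towards the holder's +y. It grows as the flap swings out (counter-clockwise seen from above) to 2.0, the open stop, where it starts. A spring drives it away from 1.0 to the nearer stop: push on its outer side until it is below 1.0 and it springs shut. About 0.12 N m at the open stop, falling to none at 1.0
- flap_hinge (a point): middle of the flap's upright hinge pin, at x = -18, y = -66 of the holder, 26 above the bench; fixed. The flap is a plain aluminium plate 4 thick, from 9 to 43 above the bench, 81 long from the hinge, with a rolled end 10 thick; its spring link runs from a stud on it, 20 from the hinge, to a post beside the holder (x = 7, y = -82), at 46 to 54 above the bench
- flap_tip (a point): free end of the flap, 81 from the hinge, at half its height (26 above the bench)
- hammer: bystander, to be left alone: claw-less bench hammer, 260 long, lying flat; its origin is about mid-length
- wrench: bystander, to be left alone: steel open-end wrench, 190 long, lying flat
- bitbox: bystander, to be left alone: narrow grey plastic box 150 x 50 x 30, lying flat: not the case to put away
- bearing: bystander, to be left alone: steel bearing ring, 62 across, 22 high, lying flat
- oilcan: bystander, to be left alone: round steel can, 66 across, 120 high
- driver: bystander, to be left alone: screwdriver, 200 long, lying flat
- jar: bystander, to be left alone: glass jar with a steel cap, 70 across, 85 high
Mind the look-alikes: they are no part of the job. What is shaped like the case but orange or turquoise is not meant. Of the things that look like the holder, the smaller one is meant.

How it is judged:
On the way, in this order (a step that is already met when the one before it is completed fails the run):
1. the case is fully home in the holder (x of case in the frame of holder above 0.053 m and y of case in the frame of holder between -0.008 and 0.008 m and height (world z) of case below 0.008 m and angle between case's own z axis and vertical below 0.1 rad and angle between the x axis of case and the x axis of holder, either way round below 0.08 rad), for 0.2 s.
2. the flap is shut across the mouth behind it (all of step 1 and value of joint flap below 0.1 rad), for 0.2 s.
At the end, for the whole second after the job is handed in: The case rests flat in the holder, fully home (within 7 mm of the back wall, within 8 mm sideways and 0.08 rad of straight), at rest, and the flap is shut (within 0.1 rad) across the mouth behind it (all of step 2 and linear speed of case below 0.02 m/s); the robot touches nothing.
It fails at once if another loose thing on the bench is moved by more than 30 mm (distance of any of hammer, wrench, bitbox, bearing, oilcan, driver, jar from where it was at the start of the episode above 0.03 m).
It also fails if it takes over 67 s, if anything falls off the work surface, if the arm or the gripper's body presses on something with over 40 N, if the wrist force passes 120 N, or if a joint passes its speed limit or range.

### The arm

A 6-joint arm with a two-finger parallel gripper is mounted at the origin on the work surface. World frame = base frame: x ahead of the robot, y to its left, z up, the work surface at z = 0. Lengths are in m, angles in rad, forces in N, time in s.
With the tool pointing down it reaches from about 0.375 to 0.9 m from the base axis. Payload 3.1 kg.
Tool frame: the origin (TCP) lies between the finger pads; the fingertips stand 19 mm ahead of it and the grasp point (between the pads) is the TCP; z points along the fingers, y is the direction in which the jaws open and shut (so a half turn about z gives the same grasp; the last joint's range is limited). The gripper opens to 85 mm and grips with 20 to 120 N. Pads are 22 mm wide; open, the fingers measure 114 mm over their backs; the gripper's body (76 mm by 85 mm) begins 54 mm behind the grasp point. The pads swing forward as they close: fully open they stand 13 mm farther back than shut.
Start: joints at [-1.526, 0.527, 1.433, -0, 1.181, -0.178], TCP at [0.138, -0.61, 0.25] pointing down, gripper open.
Joint ranges: [-3.08, 3.08], [-0.75, 2.2], [0.22, 2.44], [-1.43, 4.57], [0, 2.65], [-2.85, 2.85]. Speed limits (rad/s): [2.79, 2.79, 3.14, 3.14, 3.14, 3.14].

### API

Orientations are given as a unit quaternion [x, y, z, w].
In Python, from station import manip, optics, job gives the robot as it stands.
- The arm moves only by the shell command python3 -m inch 'ROWS' [OPENING] [FORCE]. ROWS is JSON, one flat list of numbers, 4 for each row, row after row: the shift along the world's x, y, z in cm, then the turn about the world's z in rad. A call has 1 to 20 rows; each row shifts and turns the commanded pose from where the row before left it; what a row does not reach is not made up. A row lasts 1/8 s, in which the tool goes at most 62.5 mm and 10.7 degrees, less where a joint would pass 70% of its speed; a pose out of reach is approached as far as the arm can. A call with a gripper value outside its range is refused whole. OPENING is the opening in per cent of the stroke, from 0 (shut) to 100 (fully open), set as the call begins (- or left out, the last holds). The fingers move at their own pace and stop on an object; FORCE is the grip in N (left out, the last holds). Time passes only in rows, so rows that do not move let the fingers close. It gives the time, the measured TCP pose, the force and the opening at its end, in the units of the state.
- manip.sense(): the state, without advancing time (a new reading comes with each control period).
- optics.snapshot(name): name is "side" or "top" or "wrist"; returns (picture, depth): 420x560x3 uint8, red, green, blue; 420x560 float32, m along the optical axis (not along the pixel's ray), 0 where there is no reading.
- optics.camera_model(name): a dict with "mtx" (3x3 intrinsics, pixels), "camera_from_world" (4x4, takes a point from world to camera coordinates); the wrist camera has in their place "tool_from_camera" (4x4, takes a point from camera to tool coordinates, whose origin is the TCP and whose axes are the flange's). Camera axes: x right, y up, looking along -z (the intrinsics and any distortion apply to the point x, -y, -z); pixel columns grow to the right and rows downward; lengths in m; the calibration is good to about 2 mm. The wrist camera is an equidistant fisheye: a pixel r from the principal point sees the ray r / f radians off the axis. A picture is of the moment at which its call begins: read the wrist's pose just before it. camera_model takes no time and is no camera call.
- job.sign_off(): hands the job in, once; it reports no verdict.
The state is a dict: "t": time; "q": joint angles; "qd": joint speeds; "tau": joint torques, N m; "tcp_pos": TCP position; "tool_rot": TCP orientation; "force": force on the tool from outside, world axes, zero at the start; "ft_torque": the same for the moment, N m; "finger_gap": opening from 0.0 (shut) to 1.0 (fully open).
Only numpy, scipy, OpenCV 4.12 (cv2) and the standard library are available. Lean on these libraries where they do the work, as an engineer would, in place of code of your own. Each camera call takes 0.05 s, during which the arm holds its last target.

## Working session

There is one attempt and no reset: what is moved stays moved. The work goes in short steps, Python scripts to look and compute and a shell command to move; the robot and the scene stay as the last step left them, time stands still between calls to the robot, and variables do not carry over. Pictures are saved under pics/ and viewed, and the job is handed in when it is done.

```bash
ls; mkdir -p pics; python3 - <<'E'
from station import manip, optics
import cv2
print(manip.sense())
for n in("top","side"):
    p,d=optics.snapshot(n); cv2.imwrite(f"pics/{n}0.png",p[:,:,::-1]); 
    import numpy as np; np.save(f"pics/{n}0d.npy",d)
    print(optics.camera_model(n))
E
```

```text
pics
{'t': 0.0, 'q': array([-1.52650231e+00,  5.28459421e-01,  1.43389925e+00,  3.33693987e-05,
        1.18138724e+00, -1.78515708e-01]), 'qd': array([-2.50388628e-04,  1.29767125e-03, -6.05266851e-04, -2.17995767e-05,
        1.28746884e-03, -1.06122838e-04]), 'tau': array([-1.70086911e-03, -4.42354524e+01, -1.78026956e+01, -2.67204405e-04,
        8.50843498e-03, -1.19983733e-05]), 'tcp_pos': array([ 0.13810429, -0.60886516,  0.24933868]), 'tool_rot': array([ 9.93801024e-01,  1.11168186e-01,  8.75931649e-05, -1.07316911e-03]), 'force': array([ 0.51594313,  0.78033053, -0.04201866]), 'ft_torque': array([-0.03400897,  0.05196006, -0.00113955]), 'finger_gap': 0.9992623396974021}
{'mtx': array([[535.63058752,   0.        , 281.28826134],
       [  0.        , 535.63058752, 203.11778761],
       [  0.        ,   0.        ,   1.        ]]), 'camera_from_world': array([[-0.00548657, -0.9998822 ,  0.01433483, -0.08592543],
       [ 0.98836558, -0.00324333,  0.15206236, -0.49911454],
       [-0.15199795,  0.01500236,  0.98826694, -1.4010286 ],
       [ 0.        ,  0.        ,  0.        ,  1.        ]])}
{'mtx': array([[529.70080063,   0.        , 273.9406329 ],
       [  0.        , 529.70080063, 210.92308309],
       [  0.        ,   0.        ,   1.        ]]), 'camera_from_world': array([[-0.79449509, -0.60713784,  0.01269639,  0.33349621],
       [ 0.39963093, -0.50698266,  0.76371703, -0.2558306 ],
       [-0.45724466,  0.6118433 ,  0.64542629, -1.37898652],
       [ 0.        ,  0.        ,  0.        ,  1.        ]])}
```

View pics/top0.png

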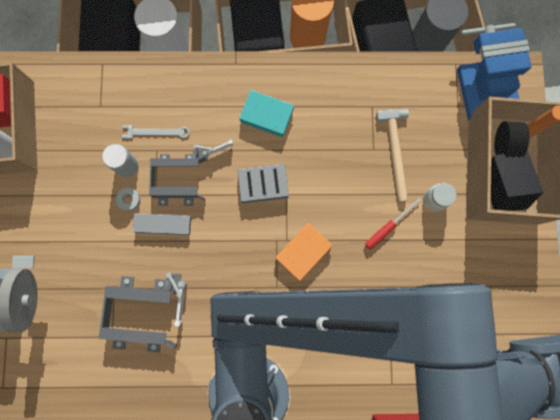

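View pics/side0.png

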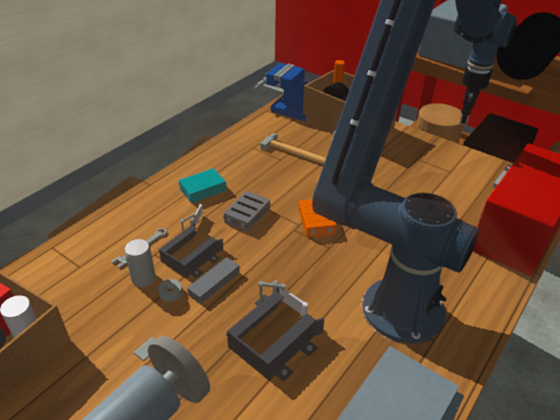

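Candidates in the top view are:
- **Case:** grey box with dark stripes (263,184), grey narrow bitbox (162,225), turquoise box (267,113), orange box (303,252).
- **Holder:** small one (177,178), large one (142,305).

By the description I choose the grey box at (263,184) and the small holder at (177,178). I'll check both in a close crop.

```bash
cat > h.py <<'E'
import numpy as np, cv2
from station import manip, optics
def ray(name,u,v,z):
    m=optics.camera_model(name);K=m["mtx"];T=m["camera_from_world"]
    R=T[:3,:3];c=-R.T@T[:3,3]
    d=R.T@np.array([(u-K[0,2])/K[0,0],-(v-K[1,2])/K[1,1],-1.])
    return c+d*(z-c[2])/d[2]
def pix(name,P):
    m=optics.camera_model(name);K=m["mtx"];T=m["camera_from_world"]
    p=T[:3,:3]@np.array(P)+T[:3,3]
    return np.array([K[0,2]+K[0,0]*p[0]/-p[2],K[1,2]-K[1,1]*p[1]/-p[2]])
E
python3 - <<'E'
from h import *
p=cv2.imread("pics/top0.png"); c=p[120:225,110:310]
cv2.imwrite("pics/crop0.png",cv2.resize(c,None,fx=4,fy=4,interpolation=cv2.INTER_CUBIC))
p=cv2.imread("pics/side0.png"); c=p[160:300,110:290]
cv2.imwrite("pics/crop1.png",cv2.resize(c,None,fx=4,fy=4,interpolation=cv2.INTER_CUBIC))
E
```

```text
(no output)
```

View pics/crop0.png

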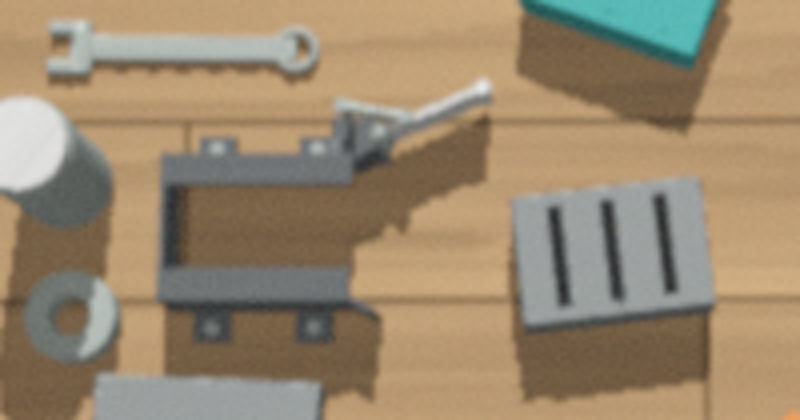

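View pics/crop1.png

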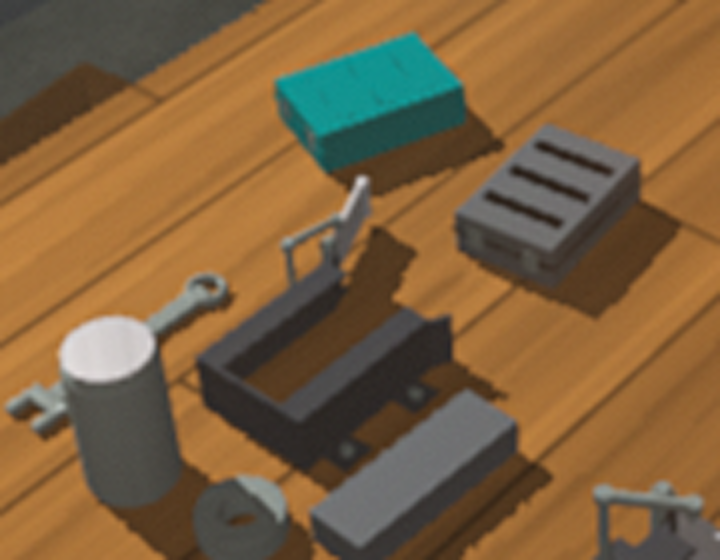

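The crops confirm it. The grey case's top face spans about (238-289, 164-202). The small holder spans about (150-198, 158-196), with its flap open up and to the right to (231,142), and its mouth faces the case. The bitbox is narrower, so it is not the case. Next I measure both.

```bash
python3 - <<'E'
from h import *
d=np.load("pics/top0d.npy"); img=cv2.imread("pics/top0.png")
m=optics.camera_model("top");K=m["mtx"];T=m["camera_from_world"]
vv,uu=np.mgrid[0:420,0:560]
pc=np.stack([(uu-K[0,2])/K[0,0]*d,-(vv-K[1,2])/K[1,1]*d,-d],-1)
W=(pc-T[:3,3])@T[:3,:3]
def rep(name,box,z0,z1,show=True):
    u0,u1,v0,v1=box
    s=np.zeros(d.shape,bool); s[v0:v1,u0:u1]=1
    s&=(W[...,2]>z0)&(W[...,2]<z1)&(d>0)
    P=W[s]; r=cv2.minAreaRect((P[:,:2]*1000).astype(np.float32))
    print(name,s.sum(),r,np.median(P[:,2]))
    return s
rep("case",(225,300,155,210),.033,.05)
s=rep("holder",(146,200,154,200),.04,.056)
rep("bench",(200,235,165,200),-.02,.02)
P=W[s]; print(P[:,:2].min(0),P[:,:2].max(0))
vis=np.zeros(d.shape,np.uint8); z=np.clip(W[...,2]*1000*4,0,255).astype(np.uint8)
cv2.imwrite("pics/z0.png",cv2.resize(z[120:225,110:310],None,fx=4,fy=4,interpolation=cv2.INTER_NEAREST))
# crop-picked holder points at z=.048
for n,(a,b),h in [("wallL back",(163,155),.048),("wallL front",(352,155),.048),("wallL in fr",(352,183),.048),("wallR back",(160,300),.048),("wallR fr",(350,298),.048),("wallR in fr",(348,267),.048),("tip",(487,88),.043)]+[("case%d"%i,c,.04) for i,c in enumerate([(513,198),(697,178),(714,302),(527,326)])]:
    print(n,ray("top",110+a/4-.375,120+b/4-.375,h).round(4))
E
```

```text
case 1525 ((554.5020141601562, -38.39750671386719), (92.1582260131836, 130.10328674316406), 6.589932918548584) 0.0390051174590414
holder 906 ((570.7527465820312, 199.35482788085938), (134.36671447753906, 104.53691864013672), 89.72980499267578) 0.046950216280430015
bench 1211 ((564.3948364257812, 89.6518783569336), (100.157470703125, 95.67134857177734), 0.6820307374000549) -0.0009627679537855264
[0.51816806 0.13241872] [0.62324522 0.26650048]
wallL back [0.6205 0.2643 0.048 ]
wallL front [0.6202 0.1372 0.048 ]
wallL in fr [0.6009 0.1369 0.048 ]
wallR back [0.5214 0.2632 0.048 ]
wallR fr [0.5224 0.1368 0.048 ]
wallR in fr [0.5434 0.1385 0.048 ]
tip [0.668 0.047 0.043]
case0 [0.5921 0.029  0.04  ]
case1 [ 0.6057 -0.0957  0.04  ]
case2 [ 0.5203 -0.1066  0.04  ]
case3 [0.5043 0.019  0.04  ]
```

View pics/z0.png

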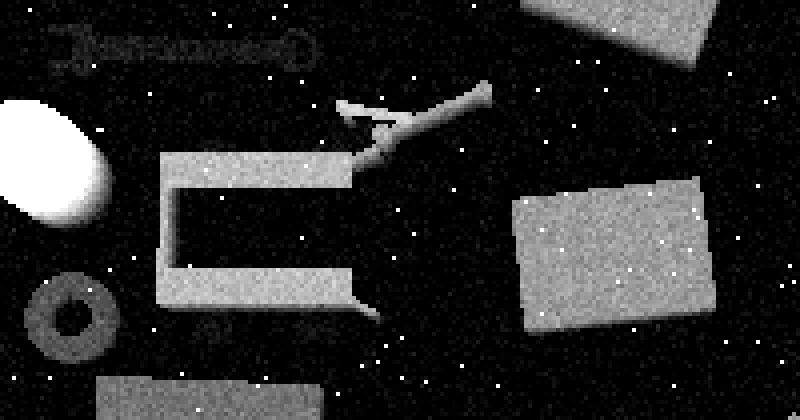

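Measurements:

| Item | World position | Orientation |
|---|---|---|
| Holder | mouth at about (0.571, 0.137) | its x along world +y |
| Case | about (0.555, -0.0385) | long axis 0.11 rad ccw of the holder's x |

Plan:
1. Square and centre the case by a two-finger push on its -x side.
2. Push it home from behind.
3. Swing the flap shut.

```bash
python3 -m inch '[2.4,4.1,0,-0.016, 2.4,4.1,0,-0.016, 2.4,4.1,0,-0.016, 2.4,4.1,0,-0.016, 2.4,4.1,0,-0.016, 2.4,4.1,0,-0.016, 2.4,4.1,0,-0.016, 2.4,4.1,0,-0.016, 2.4,4.1,0,-0.016, 2.4,4.1,0,-0.016, 2.4,4.1,0,-0.016, 2.4,4.1,0,-0.016, 2.4,4.1,0,-0.016, 2.4,4.1,0,-0.015, 0,0,0,0, 0,0,0,0]' 60
```

```text
t: 2.1
tcp_pos: [0.4736, -0.0355, 0.25]
tool_rot: [1.0, 0.0, -0.001, 0.0]
force: [0.2, -0.3, 0.3]
finger_gap: 0.601
```

```bash
python3 - <<'E'
from h import *
print(manip.sense()['tcp_pos']); p,d=optics.snapshot("wrist"); cv2.imwrite("pics/w1.png",p[:,:,::-1]); print(optics.camera_model("wrist"))
p,d=optics.snapshot("side"); cv2.imwrite("pics/s1.png",p[:,:,::-1])
E
```

```text
[ 0.47360232 -0.03552062  0.24996031]
{'mtx': array([[325.1922621 ,   0.        , 278.08483745],
       [  0.        , 325.1922621 , 206.33956859],
       [  0.        ,   0.        ,   1.        ]]), 'tool_from_camera': array([[-5.46568871e-04,  9.57088227e-01,  2.89796183e-01,
         7.44084591e-02],
       [ 9.99999687e-01,  6.88787269e-04, -3.88761111e-04,
        -4.10000459e-04],
       [-5.71686604e-04,  2.89795880e-01, -9.57088304e-01,
        -1.24372993e-01],
       [ 0.00000000e+00,  0.00000000e+00,  0.00000000e+00,
         1.00000000e+00]])}
```

View pics/w1.png

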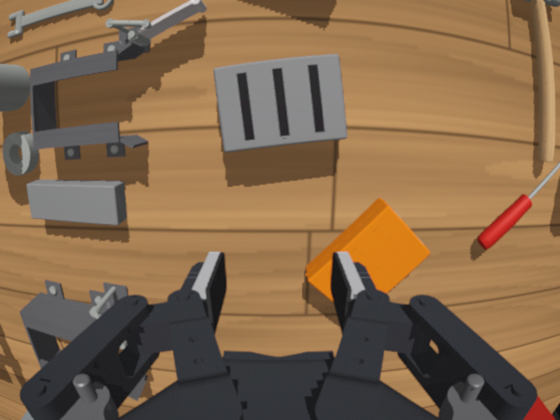

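View pics/s1.png

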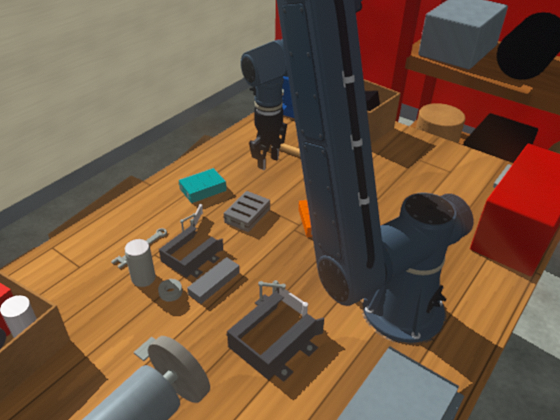

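The wrist view shows the case at (215-345, 55-150), the holder at top left with its mouth near x = 118, and the orange box at (370,250) clear of the descent. I'll refine the poses from the wrist view.

```bash
cat >> h.py <<'E'
from scipy.spatial.transform import Rotation as Ro
def wray(u,v,z,pos,rot):
    m=optics.camera_model("wrist");K=m["mtx"];T=m["tool_from_camera"]
    x=(u-K[0,2])/K[0,0];y=(v-K[1,2])/K[1,1];r=np.hypot(x,y)
    d=np.array([np.sin(r)*x/r,-np.sin(r)*y/r,-np.cos(r)])
    R=Ro.from_quat(rot).as_matrix(); d=R@T[:3,:3]@d; c=R@T[:3,3]+pos
    return c+d*(z-c[2])/d[2]
E
python3 - <<'E'
from h import *
pos=[.4736,-.0355,.25];rot=[1,0,-.0005,0]
for n,u,v,z in [("case",215,69,.04),("case",339,55,.04),("case",346,137,.04),("case",225,151,.04),("Lfront out",116,54,.048),("Lfront in",118,71,.048),("R front in",119,124,.048),("R front out",119,144,.048),("Rback out",33,145,.048),("Lback out",31,70,.048),("fl tip",203,6,.043),("or",381,199,.045),("or",306,270,.045)]:
    print(n,wray(u,v,z,pos,rot).round(4))
p=cv2.imread("pics/w1.png")[0:170,0:360]
cv2.imwrite("pics/w1c.png",cv2.resize(p,None,fx=2.2,fy=2.2,interpolation=cv2.INTER_CUBIC))
E
```

```text
case [0.5927 0.0289 0.04  ]
case [ 0.6074 -0.0973  0.04  ]
case [ 0.5217 -0.1058  0.04  ]
case [0.5067 0.0199 0.04  ]
Lfront out [0.6192 0.1379 0.048 ]
Lfront in [0.5998 0.1353 0.048 ]
R front in [0.5418 0.136  0.048 ]
R front out [0.5199 0.1377 0.048 ]
Rback out [0.5285 0.2678 0.048 ]
Lback out [0.6223 0.2649 0.048 ]
fl tip [0.6622 0.0416 0.043 ]
or [ 0.4563 -0.1472  0.045 ]
or [ 0.3719 -0.0671  0.045 ]
```

View pics/w1c.png

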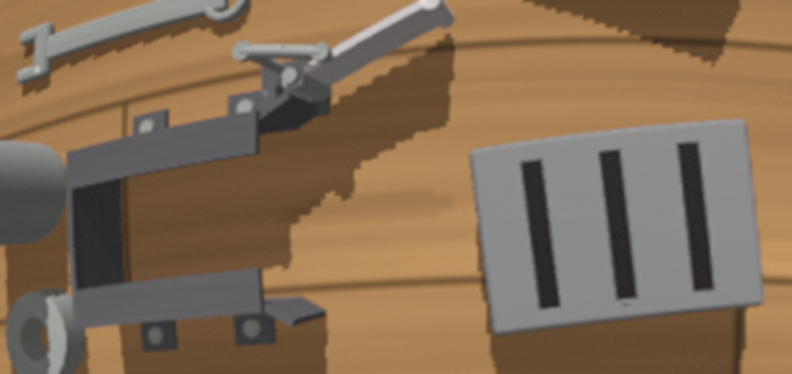

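```bash
python3 -m inch '[0,0,-4,0, 0,0,-4,0, 0,0,-4,0, 0,0,-4,0, 0,0,-3,0, 0,0,-2,0, 0,0,-1,0, 0,0,0,0]'; python3 - <<'E'
from h import *
p,d=optics.snapshot("wrist"); cv2.imwrite("pics/w2.png",p[:,:,::-1])
p,d=optics.snapshot("side"); cv2.imwrite("pics/s2.png",cv2.resize(p[150:300,150:350,::-1],None,fx=4,fy=4))
E
```

```text
t: 3.2
tcp_pos: [0.4739, -0.0362, 0.0301]
tool_rot: [1.0, -0.001, -0.0, -0.0]
force: [0.0, 0.1, 0.2]
finger_gap: 0.597
```

View pics/w2.png

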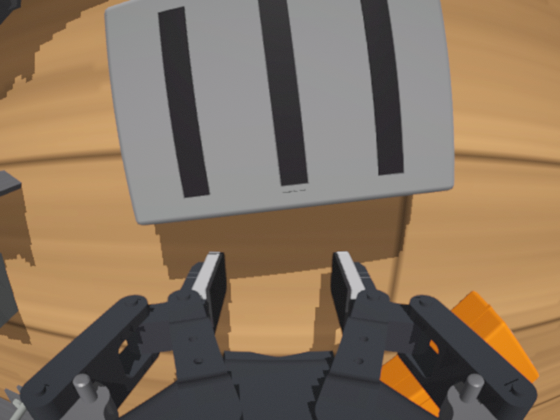

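View pics/s2.png

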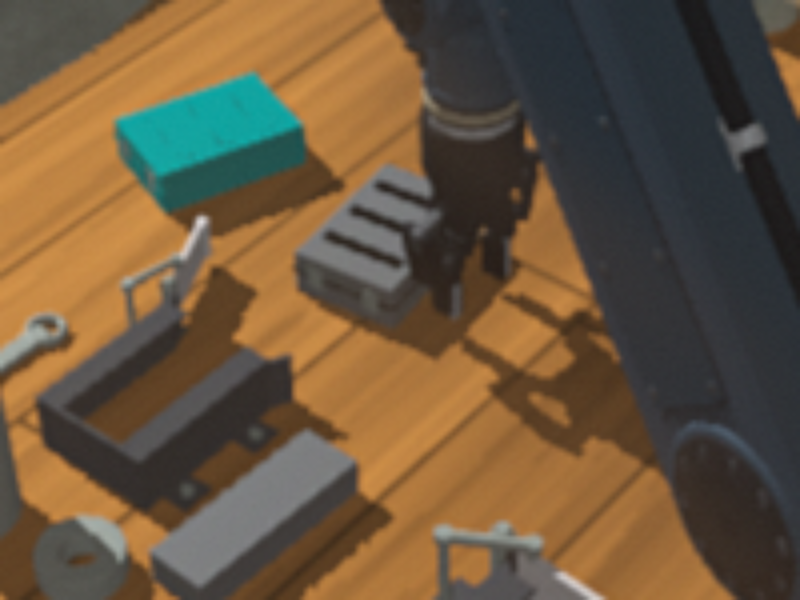

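The fingers are in place beside the case, with its near edge at row 190-220 and the tips at (215,255) and (345,255). The gap in front is clear, so I push sideways slowly.

```bash
python3 -m inch '[0.6,0,0,0, 0.6,0,0,0, 0.5,0,0,0, 0.4,0,0,0, 0.4,0,0,0, 0.3,0,0,0, 0.3,0,0,0, 0.3,0,0,0, 0.2,0,0,0, 0.2,0,0,0, 0.1,0,0,0, 0.1,0,0,0, 0,0,0,0]'; python3 - <<'E'
from h import *
p,d=optics.snapshot("wrist"); cv2.imwrite("pics/w3.png",p[:,:,::-1])
p,d=optics.snapshot("top"); cv2.imwrite("pics/t3.png",cv2.resize(p[120:240,110:310,::-1],None,fx=4,fy=4))
E
```

```text
t: 4.92
tcp_pos: [0.5101, -0.0339, 0.0299]
tool_rot: [1.0, 0.0, -0.004, -0.001]
force: [-5.9, 2.2, 4.2]
finger_gap: 0.598
```

View pics/w3.png

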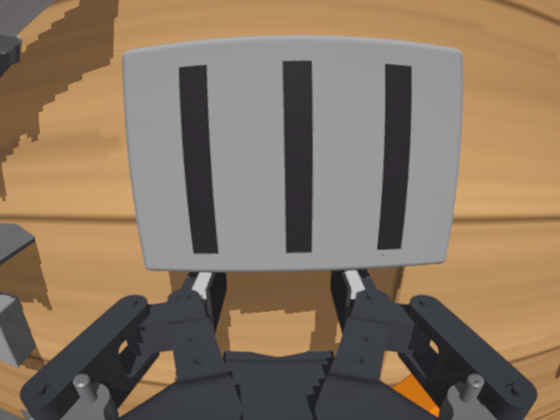

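View pics/t3.png

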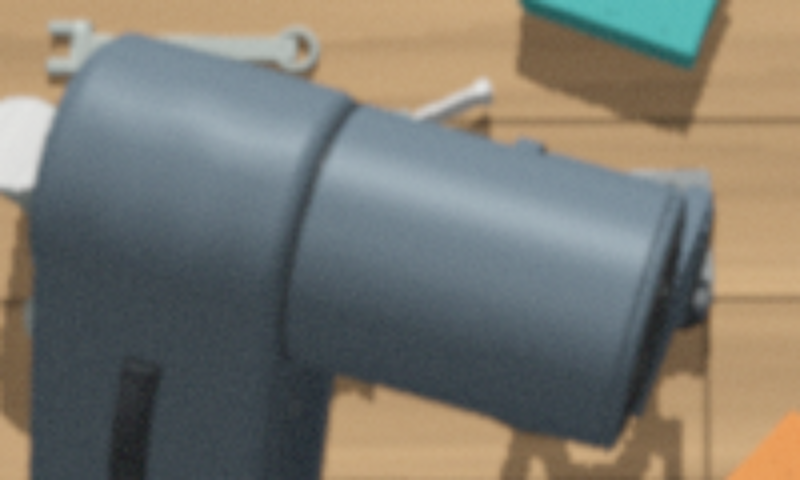

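The case is now nearly square to the gripper, with corners at about (126,52), (461,52), (445,263) and (148,270). Now I measure it.

```bash
python3 - <<'E'
from h import *
s=manip.sense();pos,rot=s['tcp_pos'],s['tool_rot'];print(pos,rot,s['force'])
img=cv2.imread("pics/w3.png");hsv=cv2.cvtColor(img,cv2.COLOR_BGR2HSV)
m=((hsv[...,1]<40)&(hsv[...,2]>110)).astype(np.uint8);m[262:]=0
m=cv2.morphologyEx(m,cv2.MORPH_OPEN,np.ones((5,5)))
n,l,st,c=cv2.connectedComponentsWithStats(m);i=1+st[1:,4].argmax();print(st[i])
ys,xs=np.where(l==i)
P=np.array([wray(u,v,.04,pos,rot)[:2] for u,v in zip(xs,ys)])
# side edges
for a,b in ((53,0),):
  pass
L=[];R=[];F=[]
for v in range(90,255,5):
    r=xs[ys==v]; L.append(wray(r.min()-.5,v,.04,pos,rot)[:2]);R.append(wray(r.max()+.5,v,.04,pos,rot)[:2])
for u in range(150,440,8):
    r=ys[xs==u];F.append(wray(u,r.min()-.5,.04,pos,rot)[:2])
for n,a in (("front",L),("rear",R)):
    a=np.array(a);k=np.polyfit(a[:,0],a[:,1],1);print(n,k,np.polyval(k,.57))
a=np.array(F);k=np.polyfit(a[:,1],a[:,0],1);print("+x side",k,np.polyval(k,-.04))
E
```

```text
[ 0.51014089 -0.03389352  0.02992313] [ 9.99989459e-01  4.34261371e-04 -4.36451497e-03 -1.35782915e-03] [-5.43322601  3.33435232  4.53272058]
[  123    35   340   227 57393]Traceback (most recent call last):
  File "<stdin>", line 8, in <module>
  File "h.py", line 14, in wray
    m=optics.camera_model("wrist");K=m["mtx"];T=m["tool_from_camera"]
ValueError: time passes only in moves, steps and waits
```

```bash
sed -i 's/m=optics.camera_model("wrist")/m=CM("wrist")/; s/m=optics.camera_model(name)/m=CM(name)/' h.py; cat >> h.py <<'E'
import functools
CM=functools.lru_cache(None)(lambda n: optics.camera_model(n))
E
cat > meas.py <<'E'
from h import *
import sys
def go(fn,pos,rot,vmax=262,vr=(90,255),ur=(150,440)):
    img=cv2.imread(fn);hsv=cv2.cvtColor(img,cv2.COLOR_BGR2HSV)
    m=((hsv[...,1]<40)&(hsv[...,2]>110)).astype(np.uint8);m[vmax:]=0
    m=cv2.morphologyEx(m,cv2.MORPH_OPEN,np.ones((5,5)))
    n,l,st,c=cv2.connectedComponentsWithStats(m);i=1+st[1:,4].argmax();print(st[i])
    ys,xs=np.where(l==i)
    L=[];R=[];F=[]
    for v in range(*vr,5):
        r=xs[ys==v]; L.append(wray(r.min()-.5,v,.04,pos,rot)[:2]);R.append(wray(r.max()+.5,v,.04,pos,rot)[:2])
    for u in range(*ur,8):
        r=ys[xs==u];F.append(wray(u,r.min()-.5,.04,pos,rot)[:2])
    return map(np.array,(L,R,F))
E
python3 - <<'E'
from meas import *
s=manip.sense();pos,rot=s['tcp_pos'],s['tool_rot']
L,R,F=go("pics/w3.png",pos,rot)
for n,a in (("front",L),("rear",R)):
    k=np.polyfit(a[:,0],a[:,1],1);print(n,k,np.polyval(k,.57))
k=np.polyfit(F[:,1],F[:,0],1);print("+x side",k,np.polyval(k,-.04))
E
```

```text
[  123    35   340   227 57393]
front [0.02111604 0.01127748] 0.023313628786969257
rear [ 0.0237746 -0.1178353] -0.1042837794981301
+x side [-0.02112165  0.61085792] 0.6117027873475384
```

```bash
python3 -m inch '[0.2,0,0,-0.01, 0.2,0,0,-0.01, 0.1,0,0,0, 0,0,0,0, 0,0,0,0]'; python3 - <<'E'
from meas import *
s=manip.sense();pos,rot=s['tcp_pos'],s['tool_rot'];print(pos,rot)
p,d=optics.snapshot("wrist"); cv2.imwrite("pics/w4.png",p[:,:,::-1])
L,R,F=go("pics/w4.png",pos,rot)
for n,a in (("front",L),("rear",R)):
    k=np.polyfit(a[:,0],a[:,1],1);print(n,k,np.polyval(k,.57))
k=np.polyfit(F[:,1],F[:,0],1);print("+x side",k,np.polyval(k,-.04))
E
```

```text
t: 5.65
tcp_pos: [0.5155, -0.034, 0.0299]
tool_rot: [1.0, -0.01, -0.004, -0.001]
force: [-5.4, 2.9, 3.4]
finger_gap: 0.602
[ 0.51553102 -0.03398796  0.02990072] [ 0.99994483 -0.00964803 -0.00397052 -0.00122344]
[  126    37   339   225 56888]
front [-0.01322439  0.02891918] 0.021381282681672588
rear [-0.01685817 -0.09661493] -0.10622408926032838
+x side [0.01351713 0.61692553] 0.616384843897177
```

```bash
python3 -m inch '[-1.5,0,0,0, -1.5,0,1,0, 0,0,4,0, 0,0,4,0, 0,0,3,0, 0.9,-1.4,0,0.177, 0.9,-1.4,0,0.177, 0.9,-1.4,0,0.177, 0.9,-1.4,0,0.177, 0.9,-1.4,0,0.177, 0.9,-1.4,0,0.177, 0.9,-1.4,0,0.177, 0.9,-1.4,0,0.177, 0.95,-1.2,0,0.174, 0,0,0,0, 0,0,0,0]' ; python3 - <<'E'
from h import *
s=manip.sense();print(s['tcp_pos'],s['tool_rot'],Ro.from_quat(s['tool_rot']).as_matrix()[:2,0])
p,d=optics.snapshot("wrist"); cv2.imwrite("pics/w5.png",p[:,:,::-1])
E
```

```text
t: 7.7
tcp_pos: [0.5698, -0.1589, 0.1504]
tool_rot: [0.708, 0.706, -0.0, -0.001]
force: [-0.9, 0.8, 0.3]
finger_gap: 0.599
[ 0.5697613  -0.15892286  0.15041723] [ 7.08370701e-01  7.05840380e-01 -9.68882784e-05 -5.45945912e-04] [0.0035787 0.9999934]
```

View pics/w5.png

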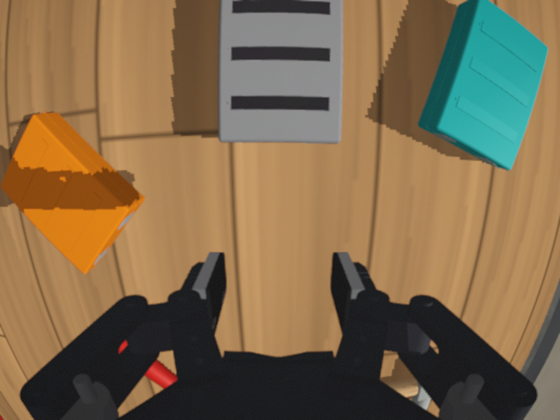

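The case's rear edge is at row 141, columns 220-340, centred between the fingers. I descend behind it and push it to just short of the lips.

```bash
python3 -m inch '[0,0,-4,0, 0,0,-4,0, 0,0,-3,0, 0,0,-1,0, 0,1.5,0,0, 0,1,0,0, 0,0.7,0,0, 0,0.7,0,0, 0,0.8,0,0, 0,0.8,0,0, 0,0.8,0,0, 0,0.8,0,0, 0,0.8,0,0, 0,0.8,0,0, 0,0.8,0,0, 0,0.8,0,0, 0,0.8,0,0, 0,0.5,0,0, 0,0,0,0]' ; python3 - <<'E'
from h import *
s=manip.sense();print(s['tcp_pos'],s['tool_rot'],s['force'])
p,d=optics.snapshot("wrist"); cv2.imwrite("pics/w6.png",p[:,:,::-1])
E
```

```text
t: 10.12
tcp_pos: [0.5717, -0.0439, 0.0309]
tool_rot: [0.707, 0.707, 0.001, 0.001]
force: [1.1, -3.9, 1.5]
finger_gap: 0.596
[ 0.57166669 -0.0439026   0.03094648] [7.07392617e-01 7.06819596e-01 5.16681188e-04 1.21523662e-03] [ 1.1449946  -3.93176111  1.4939097 ]
```

View pics/w6.png

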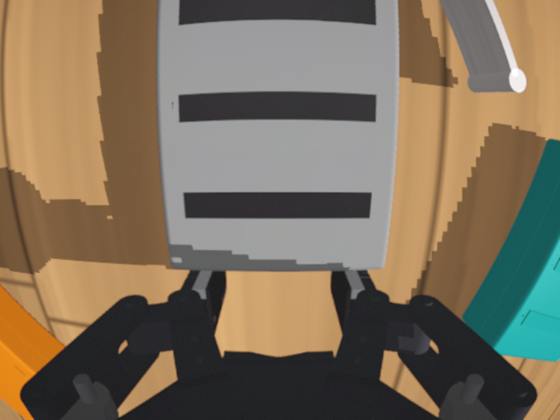

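The case sits square against both fingers, centred at column 277 (the principal column is 278). Its rear edge is at row 270.

```bash
python3 - <<'E'
from h import *
s=manip.sense();pos,rot=s['tcp_pos'],s['tool_rot']
img=cv2.imread("pics/w6.png");hsv=cv2.cvtColor(img,cv2.COLOR_BGR2HSV)
m=((hsv[...,1]<40)&(hsv[...,2]>125)).astype(np.uint8);m[255:]=0
m=cv2.morphologyEx(m,cv2.MORPH_OPEN,np.ones((5,5)))
n,l,st,c=cv2.connectedComponentsWithStats(m);i=1+st[1:,4].argmax();print(st[i])
ys,xs=np.where(l==i);A=[];B=[]
for v in range(20,235,5):
    r=xs[ys==v];A.append(wray(r.min()-.5,v,.04,pos,rot)[:2]);B.append(wray(r.max()+.5,v,.04,pos,rot)[:2])
for a in (A,B):
    a=np.array(a);k=np.polyfit(a[:,1],a[:,0],1);print(k,np.polyval(k,.03))
E
```

```text
[  158     0   241   255 44298]
[0.00336947 0.52838519] 0.528486277791939
[0.00291612 0.61566899] 0.6157564706445969
```

It is within 2 mm and 0.003 rad of the holder's line, so I push in.

```bash
python3 -m inch '[-0.1,0.8,0,0, 0,0.8,0,0, 0,0.8,0,0, 0,0.8,0,0, 0,0.8,0,0, 0,0.8,0,0, 0,0.8,0,0, 0,0.8,0,0, 0,0.8,0,0, 0,0.8,0,0, 0,0.8,0,0, 0,0.8,0,0, 0,0.8,0,0, 0,0.8,0,0, 0,0.8,0,0, 0,0,0,0]' ; python3 - <<'E'
from h import *
s=manip.sense();print(s['tcp_pos'],s['tool_rot'],s['force'])
p,d=optics.snapshot("wrist"); cv2.imwrite("pics/w7.png",p[:,:,::-1])
E
```

```text
t: 12.18
tcp_pos: [0.5702, 0.0765, 0.0305]
tool_rot: [0.708, 0.707, 0.0, 0.0]
force: [0.9, -2.6, 1.1]
finger_gap: 0.6
[0.5702407  0.07652799 0.03048959] [7.07591937e-01 7.06620989e-01 4.98120099e-04 4.25110997e-04] [ 0.91402047 -2.59209836  1.14889084]
```

View pics/w7.png

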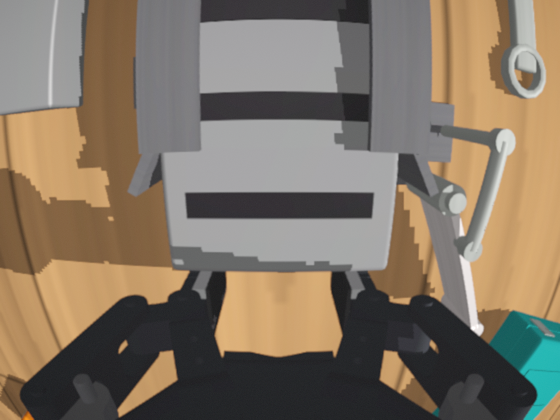

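The case has entered and only about 50 mm remains outside. The flap (450,200 to 475,330) is untouched. I push on.

```bash
python3 -m inch '[0,0.8,0,0, 0,0.8,0,0, 0,0.8,0,0, 0,0.7,0,0, 0,0.6,0,0, 0,0.4,0,0, 0,0.3,0,0, 0,0.2,0,0, 0,0,0,0, 0,0,0,0]' ; python3 - <<'E'
from h import *
s=manip.sense();print(s['tcp_pos'],s['tool_rot'],s['force'])
p,d=optics.snapshot("wrist"); cv2.imwrite("pics/w8.png",p[:,:,::-1])
E
```

```text
t: 13.48
tcp_pos: [0.5699, 0.1217, 0.0303]
tool_rot: [0.708, 0.707, -0.0, 0.0]
force: [2.4, -6.0, 2.4]
finger_gap: 0.598
[0.56985847 0.12168371 0.0303095 ] [ 7.07585152e-01  7.06628004e-01 -1.37022075e-04  3.13158175e-04] [ 2.37951137 -6.004426    2.44243437]
```

View pics/w8.png

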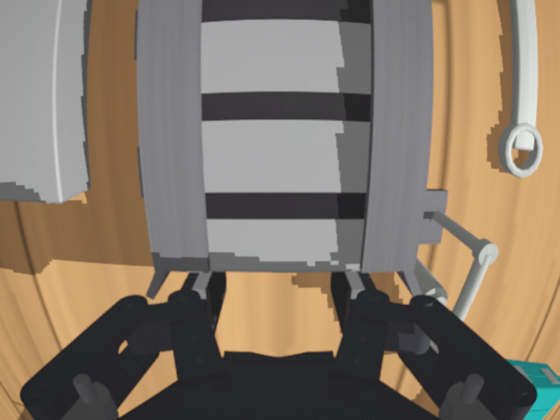

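The rear edge is almost level with the mouth (row 270). Now I press gently until the back wall resists.

```bash
python3 -m inch '[0,0.1,0,0, 0,0.1,0,0, 0,0.1,0,0, 0,0,0,0]'; python3 -m inch '[0,0.1,0,0, 0,0.1,0,0, 0,0,0,0, 0,0,0,0]'
```

```text
t: 14.02
tcp_pos: [0.5698, 0.1218, 0.0303]
tool_rot: [0.707, 0.707, -0.002, 0.001]
force: [1.9, -15.9, 3.4]
finger_gap: 0.6
t: 14.52
tcp_pos: [0.5698, 0.1219, 0.0304]
tool_rot: [0.707, 0.707, -0.003, 0.002]
force: [0.5, -23.3, 3.0]
finger_gap: 0.598
```

The force rose to 23 N with no further motion, so the case is home. I retreat, check, and go round to the flap's outer side with the fingers closed.

```bash
python3 -m inch '[0,-1,0,0, 0,-2,0,0, 0,0,3,0, 0,0,4,0, 0,0,5,0, 0,-4,0,0, 0,-5,0,0, 0,-5,0,0, 0,-5,0,0, 0,0,0,0]' 0; python3 - <<'E'
from h import *
s=manip.sense();print(s['tcp_pos'],s['tool_rot'],s['force'])
p,d=optics.snapshot("wrist"); cv2.imwrite("pics/w9.png",p[:,:,::-1])
p,d=optics.snapshot("side"); cv2.imwrite("pics/s9.png",cv2.resize(p[160:300,110:290,::-1],None,fx=4,fy=4))
E
```

```text
t: 15.78
tcp_pos: [0.5692, -0.096, 0.1499]
tool_rot: [0.709, 0.705, -0.0, -0.0]
force: [0.7, -0.0, -0.9]
finger_gap: 0.004
[ 0.56923728 -0.0959891   0.14985649] [ 7.09198719e-01  7.05008595e-01 -7.10644007e-05 -2.30395387e-04] [ 0.71734281 -0.01880639 -0.8628869 ]
```

View pics/w9.png

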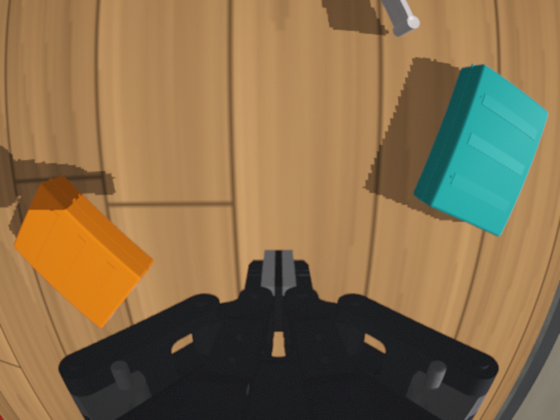

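View pics/s9.png

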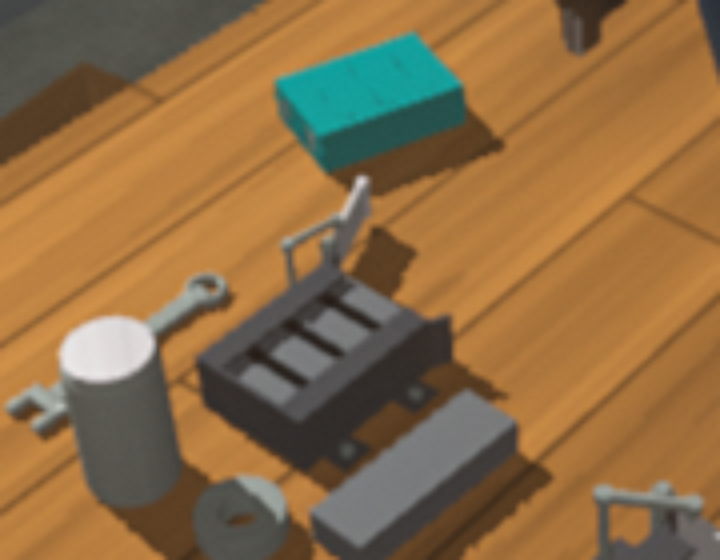

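```bash
python3 - <<'E'
from h import *
s=manip.sense();pos,rot=s['tcp_pos'],s['tool_rot']
for u,v,z in [(485,65,.04),(547,113,.04),(425,195,.0),(413,22,.043),(403,28,.043)]: print(wray(u,v,z,pos,rot).round(4))
E
python3 -m inch '[2.6,3.4,0,0, 2.6,3.4,0,0, 2.6,3.4,0,0, 2.6,3.4,0,0, 2.6,3.4,0,0, 0.6,0,0,0, 0,0,0,0, 0,0,0,0]'; python3 - <<'E'
from h import *
s=manip.sense();print(s['tcp_pos'],s['tool_rot'],s['force'])
p,d=optics.snapshot("wrist"); cv2.imwrite("pics/w10.png",p[:,:,::-1])
E
```

```text
[0.7372 0.0303 0.04  ]
[ 8.162e-01 -2.000e-04  4.000e-02]
[ 0.7061 -0.0905  0.    ]
[0.6693 0.0542 0.043 ]
[0.6609 0.0482 0.043 ]
t: 16.88
tcp_pos: [0.7044, 0.0771, 0.1499]
tool_rot: [0.708, 0.707, -0.001, -0.001]
force: [0.2, -0.2, -0.7]
finger_gap: -0.0
[0.70438595 0.07709628 0.14993775] [ 0.70758016  0.70663233 -0.00073293 -0.00072602] [ 0.22895116 -0.21413231 -0.7436027 ]
```

View pics/w10.png

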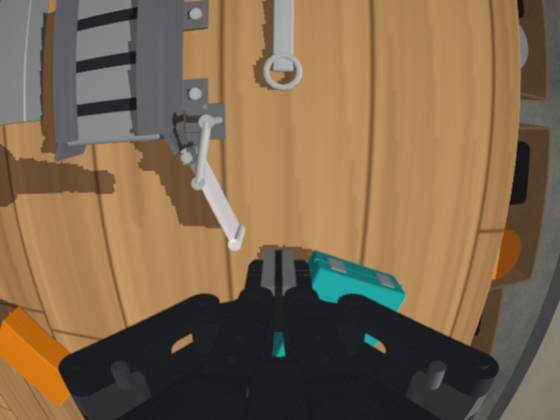

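The flap tip is at (235,243), left of the closed fingers at (278,255). The turquoise box is behind and to the right, clear by about 3 cm. I descend and then push toward -x.

```bash
python3 -m inch '[0,0,-4,0, 0,0,-4,0, 0,0,-2.5,0, 0,0,-1,0, 0,0,0,0]'; python3 - <<'E'
from h import *
p,d=optics.snapshot("wrist"); cv2.imwrite("pics/w11.png",p[:,:,::-1])
E
```

```text
t: 17.55
tcp_pos: [0.7053, 0.0769, 0.0351]
tool_rot: [0.708, 0.706, -0.0, -0.0]
force: [0.1, 0.5, 0.0]
finger_gap: -0.003
```

View pics/w11.png

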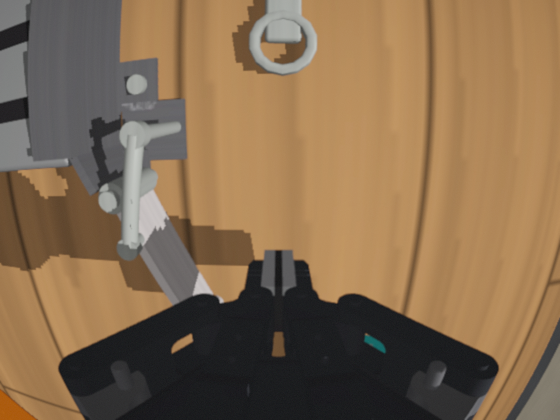

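```bash
python3 -m inch '[-1,-0.5,0,0, -1,0,0,0, -0.8,0,0,0, -0.8,0,0,0, -0.8,0,0,0, -0.8,0,0,0, -0.8,0,0,0, 0,0,0,0]'; python3 - <<'E'
from h import *
p,d=optics.snapshot("wrist"); cv2.imwrite("pics/w12.png",p[:,:,::-1])
E
```

```text
t: 18.6
tcp_pos: [0.6441, 0.0728, 0.0351]
tool_rot: [0.707, 0.707, -0.001, -0.001]
force: [0.9, 0.2, 0.7]
finger_gap: -0.003
```

View pics/w12.png

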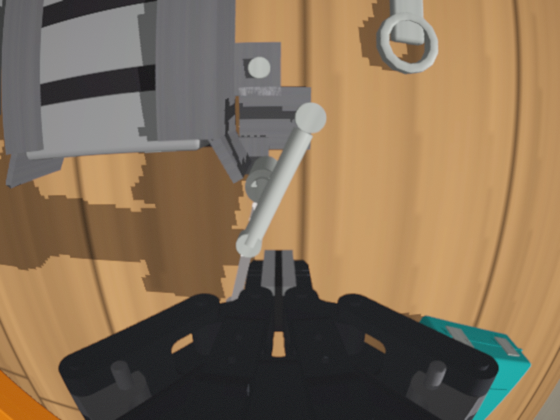

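The flap has turned to roughly perpendicular, with its stud at (248,243), and the force is about 1 N. I continue toward -x.

```bash
python3 -m inch '[-0.7,0,0,0, -0.7,0,0,0, -0.7,0,0,0, -0.7,0,0,0, -0.7,0,0,0, -0.7,0,0,0, 0,0,0,0, 0,0,0,0]'; python3 - <<'E'
from h import *
p,d=optics.snapshot("wrist"); cv2.imwrite("pics/w13.png",p[:,:,::-1])
E
```

```text
t: 19.65
tcp_pos: [0.604, 0.0724, 0.0354]
tool_rot: [0.707, 0.707, 0.0, 0.0]
force: [-0.6, 0.4, 0.4]
finger_gap: 0.0
```

View pics/w13.png

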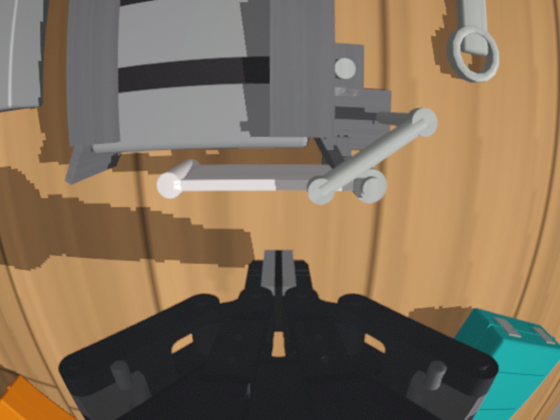

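The flap has sprung shut across the mouth, from (170,185) to (370,185). I retreat and check.

```bash
python3 -m inch '[0,-2,0,0, 0,-2,3,0, 0,0,4,0, 0,0,4,0, 0,-5,2,0, 0,-5,0,0, -1,-5,0,0, -1,-6,0,0, -1,-6,0,0, -1,-6,0,0, 0,0,0,0, 0,0,0,0]'; python3 - <<'E'
from h import *
p,d=optics.snapshot("top"); cv2.imwrite("pics/t14.png",p[:,:,::-1]);cv2.imwrite("pics/t14c.png",cv2.resize(p[120:240,110:310,::-1],None,fx=4,fy=4,interpolation=cv2.INTER_CUBIC))
print(manip.sense()['tcp_pos'],manip.sense()['force'])
f=lambda a,b,z:ray("top",110+a/4-.375,120+b/4-.375,z).round(4)
E
```

```text
t: 21.2
tcp_pos: [0.5627, -0.2982, 0.165]
tool_rot: [0.708, 0.706, 0.0, -0.001]
force: [0.4, -0.3, -0.3]
finger_gap: 0.003
[ 0.56295903 -0.29712779  0.1650167 ] [-0.49482535  0.94845428 -0.4647953 ]
```

View pics/t14.png

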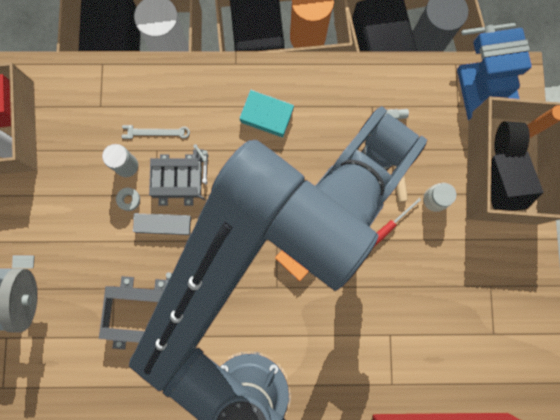

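View pics/t14c.png

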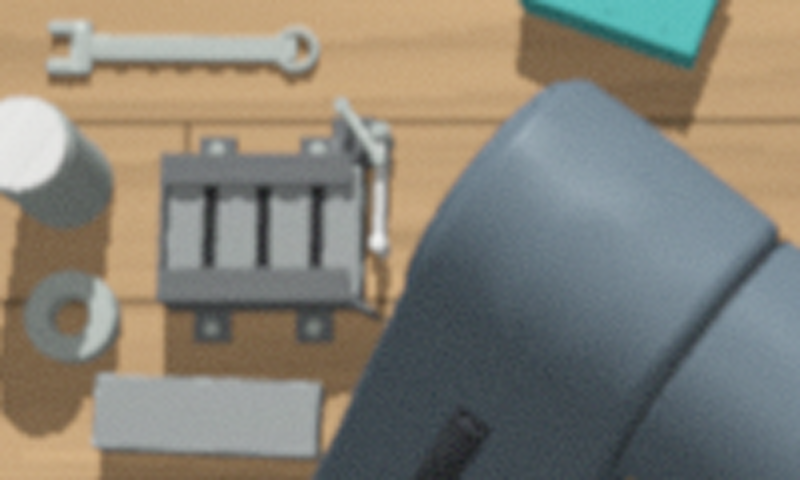

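```bash
python3 - <<'E'
from h import *
p=cv2.imread("pics/t14c.png").astype(int)
print([(x,p[230,x].tolist()) for x in range(340,376,3)])
f=lambda a,b,z:ray("top",110+a/4-.375,120+b/4-.375,z).round(4)
for q in [(361,230,.04),(362,200,.04),(360,260,.04),(352,170,.048),(351,285,.048),(163,155,.048),(380,130,.043),(380,247,.043)]:print(q,f(*q))
E
```

```text
[(340, [167, 169, 161]), (343, [167, 169, 162]), (346, [167, 168, 162]), (349, [167, 168, 162]), (352, [166, 167, 161]), (355, [159, 159, 154]), (358, [141, 140, 135]), (361, [105, 105, 102]), (364, [73, 79, 85]), (367, [73, 85, 99]), (370, [110, 123, 137]), (373, [164, 171, 177])]
(361, 230, 0.04) [0.5703 0.1314 0.04  ]
(362, 200, 0.04) [0.591 0.131 0.04 ]
(360, 260, 0.04) [0.5497 0.1317 0.04  ]
(352, 170, 0.048) [0.6099 0.137  0.048 ]
(351, 285, 0.048) [0.5312 0.1362 0.048 ]
(163, 155, 0.048) [0.6205 0.2643 0.048 ]
(380, 130, 0.043) [0.6388 0.1193 0.043 ]
(380, 247, 0.043) [0.558 0.118 0.043]
```

The case's rear end is about 5.4 mm before the mouth (5 mm when home), the flap angle is about 0.02 rad, and the arm is clear.

```bash
python3 -c "
from station import job
print(job.sign_off())"
```

```text
the job is handed in; nothing more can be done
None
```

The case is fully home in the small holder and the flap is shut behind it; I handed the job in at about 21 s of the 67 s allowed.

- **What I did:** I squared and centred the case with a two-finger push on its side. I then pushed it in from behind until the back wall stopped it (23 N, no further motion), and swung the flap past its snap point with closed fingers.
- **Case:** in the last top view its rear end is about 5.4 mm before the mouth, against 5 mm when home. It is within about 2 mm of the centre line and straight to about 0.02 rad.
- **Flap:** it lies straight across the mouth, at about 0.02 rad.
- **Other things:** by eye, those visible in the last top view are where they started. The hammer and driver were partly hidden by the arm, and I did not measure any of the bystanders.
- **Arm:** it was clear of everything, with less than 2 N on the tool.

No check failed or disagreed by more than about 2 mm, except that the first sideways push stopped about 4 mm short, which I corrected.

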